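# Fetch the hemmed-in test piece and restore the storage board

## Robot

A 6-joint arm with a two-finger parallel gripper is mounted at the origin on a cart in front of the work surface, level with it; the furniture and walls round the work are solid. World frame = base frame: x ahead of the robot, y to its left, z up, the work surface at z = 0. Lengths are in m, angles in rad, forces in N, time in s.
With the tool pointing down it reaches from about 0.25 to 0.775 m from the base axis. Payload 4 kg.
Tool frame: the origin (TCP) lies between the finger pads; the fingertips stand 14 mm ahead of it and the grasp point (between the pads) lies 5 mm behind it (tip_reach is the distance from the TCP to the fingertips, in m); z points along the fingers, y is the line along which they close (so a half turn about z gives the same grasp; the last joint's range is limited). The gripper opens to 94 mm and grips with 3 to 60 N. Pads are 16 mm wide; open, the fingers measure 119 mm over their backs; the gripper's body (75 mm by 177 mm) begins 78 mm behind the grasp point.
Start: joints at [1.131, 0.087, 1.371, -0, 1.684, -0.103], TCP at [0.182, 0.519, 0.22] pointing down, gripper open.
Joint ranges: [-3.1, 3.1], [-0.76, 2.03], [0.27, 2.55], [-1.08, 4.22], [0.17, 2.65], [-2.57, 2.57]. Speed limits (rad/s): [2.79, 2.79, 3.14, 3.14, 3.14, 3.14].

## Interface

Orientations are given as [roll, pitch, yaw] about the fixed x, y, z axes, in that order (R = Rz(yaw) Ry(pitch) Rx(roll)).
In Python, from bench import * gives the robot as it stands. The module is installed in compiled form; this text tells all that it offers.
- The arm moves only by the tool servo_tool, never from a script. Its argument "targets" is a list of rows, each a list of 4 numbers: the shift along the tool's x, y, z in cm, then the turn about the tool's z in degrees. A call has 1 to 8 rows; each row is the pose to reach, as a shift and turn from the pose commanded when the call began, along the tool's axes at that moment; what a row does not reach only later rows make up. A row lasts 1/8 s, in which the tool goes at most 62.5 mm and 10.7 degrees, less where a joint would pass 70% of its speed; a pose out of reach is approached as far as the arm can. A call with a gripper value outside its range is refused whole. "claw" is the closure in counts, from 0 (fully open) to 255 (shut), set as the call begins (left out, the last holds). The fingers move at their own pace and stop on an object; the grip force is fixed at half the most. Time passes only in rows, so rows that repeat a pose let the fingers close. It gives the time, the measured TCP pose, the force, the opening and the grip force at its end, in the units of the state.
- get_obs(): the state, without advancing time (a new reading comes with each control period).
- snapshot(name): name is "side" or "top"; returns the picture (480x640x3 uint8, blue, green, red); there is no depth.
- camera_model(name): a dict with "camera_matrix" (3x3 intrinsics, pixels), "k1" (the pictures are not rectified: a ray, as slopes to the right and down, at radius r is drawn at 1 + k1 r^2 times it, then the intrinsics apply), "camera_from_world" (4x4, takes a point from world to camera coordinates). Camera axes: x right, y up, looking along -z (the intrinsics and any distortion apply to the point x, -y, -z); pixel columns grow to the right and rows downward; lengths in m; the calibration is good to about 2 mm. A picture is of the moment at which its call begins. camera_model takes no time and is no camera call.
- close_job(): hands the job in; it is judged then, once.
The state is a dict: "time": time; "joint_positions": joint angles; "qvel": joint speeds; "joint_torque": joint torques, N m; "tool_pos": TCP position; "ee_rot": TCP orientation; "wrist_force": force on the tool from outside, world axes, zero at the start; "wrist_torque": the same for the moment, N m; "width": finger opening in m; "finger_force": force on a finger pad.
Only numpy, scipy, OpenCV 4.12 (cv2) and the standard library are available. Lean on these libraries where they do the work, as an engineer would, in place of code of your own. Each camera call takes 0.05 s, during which the arm holds its last target. There are 200 camera calls.

## Task

The flat milled wooden test piece on the grey storage board is hemmed in by the ear-plug box, the glasses case and the sanding block: first clear these three onto the black rubber mat, upright and released, without shifting the test piece. Then lay the test piece flat between the four corner brackets of the inspection nest, and only then put the three back upright on the board, each on the very spot where it stood at the start and lined up the same way. Leave the pencil and the spanner alone.

Things in the scene. Friction and masses are not known exactly. Their poses are not given: they have to be found in the camera images.
- test_piece: Flat milled test piece of pale wood with a pocket in its top, 60 mm (its x) x 90 mm (its y) x 16 mm high, 0.06 kg. Origin: centre of the underside, z up. At the start it lies on the storage board, long side along the board's x, case and block 1 to 15 mm from its long sides (no room for fingers), ear-plug box 2 to 9 mm off its near end. Grasp across the 60 mm.
- earplug_box: Small beige upright ear-plug box, 36 mm (x) x 56 mm (y) x 70 mm high, 0.05 kg. Origin: centre of the underside, z up. Stands in front of the test piece at the start; the free grasp there is across its 56 mm (its y).
- glasses_case: White ribbed plastic glasses case, 62 mm (x; the solid runs from -28 to +31 mm) x 106 mm (y) x 40 mm high, 0.12 kg. Origin: centre of the underside, z up. At the start it stands on the left or the right of the test piece (it may have changed places with the sanding block). Grasp across the 62 mm (its x).
- sanding_block: Cork sanding block wrapped in paper, brown, 64 mm (x) x 113 mm (y) x 35 mm high, 0.09 kg. Origin: centre of the underside, z up. At the start it stands on the other side of the test piece. Grasp across the 64 mm (its x).
- storage_board: Fixed grey board, 184 mm (x) x 330 mm (y) x 12 mm thick, open at the front (-x), with wooden rails 8 to 10 mm wide that rise 12 mm above it along the back (+x) and both ends. Things stand on it at 12 mm above its origin, which is the centre of its underside. At the start the long sides of case, block and box run along its y.
- rubber_mat: Fixed black rubber mat, 190 mm (x) x 200 mm (y) x 3 mm thick, on the table to the left: the side area. Origin: centre of the underside; z up. There is room for the three things side by side.
- inspection_nest: Fixed aluminium plate, 92 mm (x) x 122 mm (y) x 6 mm thick, with four dark steel L-shaped corner brackets that rise 8 mm above the plate and leave an opening of 76 mm (x) x 106 mm (y); between the brackets the sides are open for fingers. Origin: centre of the underside; the test piece rests 6 mm above it, its long side along the nest's y.
- pencil: Red flat carpenter's pencil lying on the table, 12 x 152 x 8 mm. Bystander.
- spanner: Steel spanner lying on the table at the right, 28 x 139 x 5 mm. Bystander.
Not all that is in view belongs to the job. Several things have the shape of the test_piece; the one meant has the colours described above.

How it is judged:
On the way, in this order (a step that is already met when the one before it is completed fails the run):
1. box, case and block all stand on the mat, released; the test piece still lies where it was (x of earplug_box in the frame of rubber_mat between -0.095 and 0.095 m and y of earplug_box in the frame of rubber_mat between -0.1 and 0.1 m and z of earplug_box in the frame of rubber_mat between -0.003 and 0.012 m and linear speed of each of earplug_box, glasses_case, sanding_block below 0.03 m/s and angle between each of earplug_box, glasses_case, sanding_block's own z axis and vertical below 0.3 rad and x of glasses_case in the frame of rubber_mat between -0.095 and 0.095 m and y of glasses_case in the frame of rubber_mat between -0.1 and 0.1 m and z of glasses_case in the frame of rubber_mat between -0.003 and 0.012 m and x of sanding_block in the frame of rubber_mat between -0.095 and 0.095 m and y of sanding_block in the frame of rubber_mat between -0.1 and 0.1 m and z of sanding_block in the frame of rubber_mat between -0.003 and 0.012 m and distance of test_piece from where it was at the start of the episode below 0.025 m and contact force between the fingers and anything else below 0.5 N), for 0.2 s.
2. the test piece lies flat and released in the nest, while the three still stand on the mat (horizontal distance between test_piece and inspection_nest below 0.012 m and z of test_piece in the frame of inspection_nest below 0.011 m and angle between test_piece's own z axis and vertical below 0.12 rad and angle between the y axis of test_piece and the y axis of inspection_nest, either way round below 0.25 rad and linear speed of test_piece below 0.02 m/s and x of earplug_box in the frame of rubber_mat between -0.095 and 0.095 m and y of earplug_box in the frame of rubber_mat between -0.1 and 0.1 m and z of earplug_box in the frame of rubber_mat between -0.003 and 0.012 m and linear speed of each of earplug_box, glasses_case, sanding_block below 0.03 m/s and angle between each of earplug_box, glasses_case, sanding_block's own z axis and vertical below 0.3 rad and x of glasses_case in the frame of rubber_mat between -0.095 and 0.095 m and y of glasses_case in the frame of rubber_mat between -0.1 and 0.1 m and z of glasses_case in the frame of rubber_mat between -0.003 and 0.012 m and x of sanding_block in the frame of rubber_mat between -0.095 and 0.095 m and y of sanding_block in the frame of rubber_mat between -0.1 and 0.1 m and z of sanding_block in the frame of rubber_mat between -0.003 and 0.012 m and contact force between the fingers and anything else below 0.5 N), for 0.2 s.
At the end, for the whole second after the job is handed in: Test piece flat and at rest in the nest (centre within 12 mm, underside within 5 mm of the plate, turned under 0.25 rad); box, case and block upright and at rest, each within 15 mm of where it stood at the start and within 0.2 rad of the board's y (horizontal distance between test_piece and inspection_nest below 0.012 m and z of test_piece in the frame of inspection_nest below 0.011 m and angle between each of test_piece, earplug_box, glasses_case, sanding_block's own z axis and vertical below 0.12 rad and angle between the y axis of test_piece and the y axis of inspection_nest, either way round below 0.25 rad and linear speed of each of test_piece, earplug_box, glasses_case, sanding_block below 0.02 m/s and distance of each of earplug_box, glasses_case, sanding_block from where it was at the start of the episode below 0.015 m and angle between the y axis of each of earplug_box, glasses_case, sanding_block and the y axis of storage_board, either way round below 0.2 rad and angular speed of each of earplug_box, glasses_case, sanding_block below 0.2 rad/s); the robot touches nothing.
It fails at once if the pencil or the spanner is disturbed (moved more than 20 mm) (distance of any of pencil, spanner from where it was at the start of the episode above 0.02 m).
It also fails if it takes over 141 s, if anything falls off the work surface, if the arm or the gripper's body presses on something with over 40 N, if the wrist force passes 120 N, or if a joint passes its speed limit or range.

## Working session

There is one attempt and no reset: what is moved stays moved. The work goes in short steps, Python scripts to look and compute and a tool call to move; the robot and the scene stay as the last step left them, time stands still between calls to the robot, and variables do not carry over. Pictures are saved under pics/ and viewed, at most 14 in all, crops included, and the job is handed in when it is done.

Besides the shell and the picture viewer there is one more tool, called as name([rows], argument=value, ...), one row to a line, values as JSON. servo_tool: Moves the arm, as the interface text tells. Its arguments: {"type":"object","properties":{"targets":{"type":"array"},"claw":{"type":"number"}},"required":["targets"]}

```bash
mkdir -p pics; python3 - <<'E'
from bench import *
import cv2
for n in ("top","side"):
    cv2.imwrite(f"pics/{n}0.png",snapshot(n)); print(camera_model(n))
o=get_obs(); print(o["time"],o["tool_pos"],o["ee_rot"],o["width"])
E
```

```text
{'camera_matrix': array([[619.55061344,   0.        , 310.36664184],
       [  0.        , 619.55061344, 234.89274908],
       [  0.        ,   0.        ,   1.        ]]), 'k1': -0.03253044577000704, 'camera_from_world': array([[-1.29845779e-03, -9.99997863e-01,  1.60854554e-03,
        -6.74753758e-02],
       [ 9.85342338e-01, -1.00503279e-03,  1.70585656e-01,
        -5.19876547e-01],
       [-1.70583675e-01,  1.80646630e-03,  9.85341538e-01,
        -1.19443320e+00],
       [ 0.00000000e+00,  0.00000000e+00,  0.00000000e+00,
         1.00000000e+00]])}
{'camera_matrix': array([[463.56476581,   0.        , 321.16561847],
       [  0.        , 463.56476581, 244.7908738 ],
       [  0.        ,   0.        ,   1.        ]]), 'k1': -0.04375037965110759, 'camera_from_world': array([[-0.94877154, -0.31593203, -0.00441883,  0.46303789],
       [ 0.18861081, -0.57752418,  0.79428697, -0.17910774],
       [-0.25349267,  0.75276343,  0.6075267 , -0.72956995],
       [ 0.        ,  0.        ,  0.        ,  1.        ]])}
0.1 [0.18157661 0.51868754 0.21842735] [-3.13965034e+00 -1.84540039e-04  2.80478392e+00] 0.09424088246677285
```

View pics/top0.png

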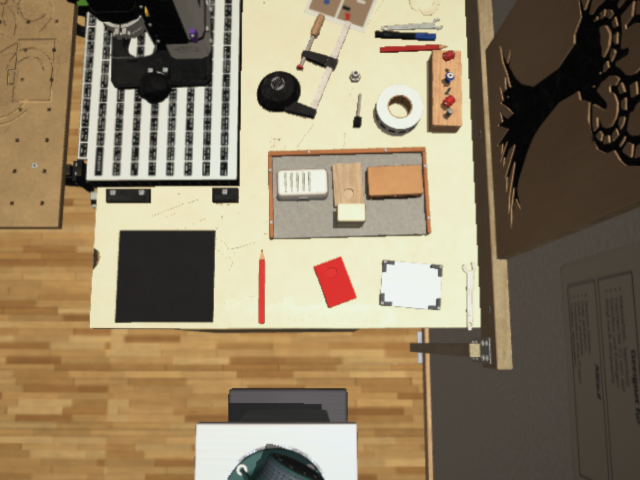

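View pics/side0.png

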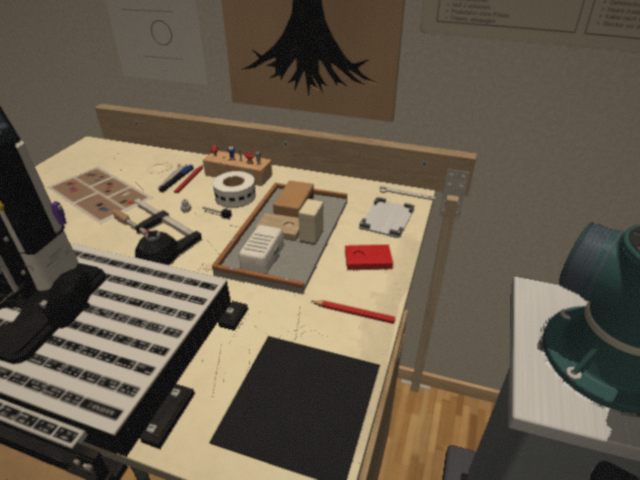

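The top view shows the board at (270–428, 148–240): white case on its left at about (302,184), block on the right (395,182), test piece (348,183) and box (350,212). The mat is at (116–215, 230–323), the nest at (411,285), the pencil at (262,287) and the spanner at (469,297). I'll enlarge the crops next.

```bash
cat > h.py <<'E'
from bench import *
import numpy as np, cv2
def ray(n,u,v):
    m=camera_model(n);K=m["camera_matrix"];T=m["camera_from_world"]
    d=np.array([(u-K[0,2])/K[0,0],(v-K[1,2])/K[1,1]]);s=d.copy()
    for _ in range(20): s=d/(1+m["k1"]*(s@s))
    R=T[:3,:3];return -R.T@T[:3,3],R.T@np.array([s[0],-s[1],-1])
def px(u,v,z,n="top"):
    c,d=ray(n,u,v);return (c+d*(z-c[2])/d[2])[:2]
def proj(p,n="top"):
    m=camera_model(n);K=m["camera_matrix"];T=m["camera_from_world"]
    q=T[:3,:3]@np.asarray(p)+T[:3,3];s=np.array([q[0],-q[1]])/-q[2];s=s*(1+m["k1"]*(s@s))
    return s*K[0,0]+K[:2,2]
def crop(name,out,x0,y0,x1,y1,f,img=None,grid=10):
    im=snapshot(name) if img is None else img
    c=cv2.resize(im[y0:y1,x0:x1],None,fx=f,fy=f,interpolation=cv2.INTER_CUBIC)
    for x in range(-(-x0//grid)*grid,x1,grid):
        cv2.line(c,(int((x-x0)*f),0),(int((x-x0)*f),6),(0,0,255),1)
        if x%20==0: cv2.putText(c,str(x),(int((x-x0)*f)-10,17),0,.4,(0,0,255),1)
    for y in range(-(-y0//grid)*grid,y1,grid):
        cv2.line(c,(0,int((y-y0)*f)),(6,int((y-y0)*f)),(0,0,255),1)
        if y%20==0: cv2.putText(c,str(y),(8,int((y-y0)*f)+4),0,.4,(0,0,255),1)
    cv2.imwrite(out,c)
E
python3 - <<'E'
from h import *
im=cv2.imread("pics/top0.png")
crop("top","pics/b.png",262,143,436,243,4.5,im); crop("top","pics/n.png",370,250,480,330,7,im)
E
```

```text
(no output)
```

View pics/b.png

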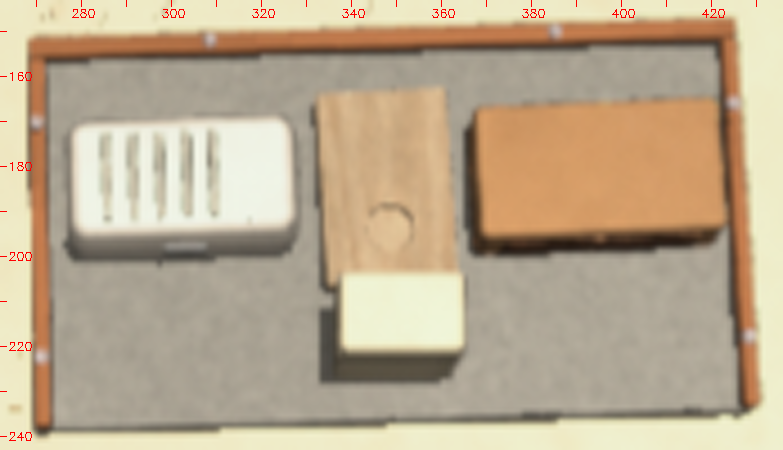

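View pics/n.png

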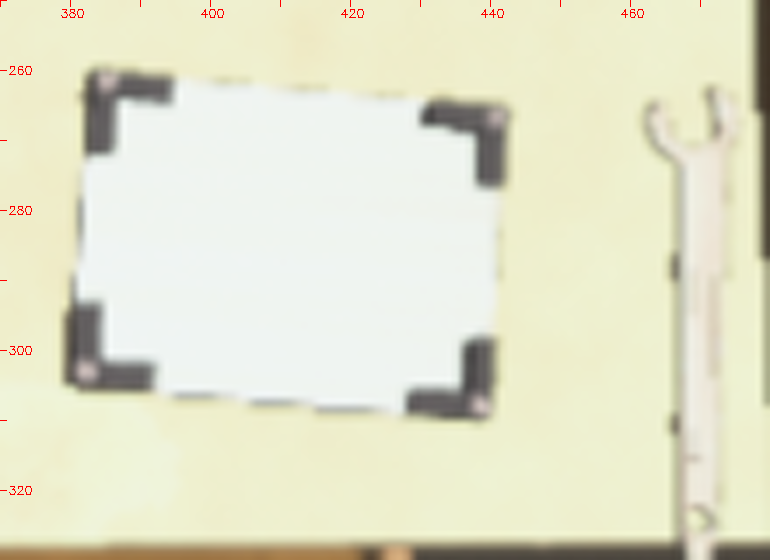

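```bash
python3 - <<'E'
from h import *
def q(nm,pts,z,ox,oy,f):
    P=np.array([px(ox+(a+.5)/f-.5,oy+(b+.5)/f-.5,z) for a,b in pts])
    c=P.mean(0); e=(P[0]-P[1]+P[3]-P[2])/2; g=(P[0]-P[3]+P[1]-P[2])/2
    print(nm,c.round(4),"y-side",np.hypot(*e).round(4),"ang y",np.degrees(np.arctan2(-e[0],e[1])).round(1),"x-side",np.hypot(*g).round(4),"ang x",np.degrees(np.arctan2(g[1],g[0])).round(1)); print((P*1000).round(0).tolist())
B=(262,143,4.5)
q("board",[(28,40),(735,20),(760,405),(40,432)],.024,*B)
q("case",[(70,121),(293,117),(297,233),(74,238)],.052,*B)
q("box",[(340,274),(463,271),(464,351),(340,352)],.082,*B)
q("block",[(474,108),(721,98),(724,230),(480,240)],.047,*B)
q("piece",[(316,95),(445,88),(458,272),(327,288)],.028,*B)
q("nest",[(88,70),(508,105),(490,418),(66,385)],.014,370,250,7)
q("mat",[(119,231),(215,230),(214,322),(116,322)],.003,0,0,1)
print(px(261,288,.008),px(323,280,0.016),px(469,297,.005))
o=get_obs()
print(proj([.46,0,.0]))
E
```

```text
board [ 0.6132 -0.1469] y-side 0.3272 ang y 1.9 x-side 0.1829 ang x 2.0
[[700.0, 20.0], [709.0, -308.0], [528.0, -313.0], [516.0, 13.0]]
case [ 0.627  -0.0521] y-side 0.1001 ang y 1.1 x-side 0.0539 ang x 2.0
[[653.0, -1.0], [655.0, -101.0], [601.0, -103.0], [599.0, -3.0]]
box [ 0.5588 -0.1472] y-side 0.0536 ang y 0.9 x-side 0.035 ang x -0.4
[[576.0, -121.0], [577.0, -174.0], [541.0, -174.0], [541.0, -120.0]]
block [ 0.6321 -0.2398] y-side 0.1111 ang y 2.4 x-side 0.0614 ang x 0.4
[[660.0, -184.0], [665.0, -296.0], [604.0, -295.0], [599.0, -185.0]]
piece [ 0.6294 -0.1447] y-side 0.0598 ang y 5.1 x-side 0.0889 ang x 2.9
[[672.0, -113.0], [675.0, -172.0], [589.0, -177.0], [581.0, -117.0]]
nest [ 0.4232 -0.2713] y-side 0.1225 ang y -4.7 x-side 0.0913 ang x -5.2
[[474.0, -214.0], [463.0, -337.0], [373.0, -328.0], [383.0, -206.0]]
mat [0.4425 0.2278] y-side 0.1993 ang y 0.3 x-side 0.1882 ang x 0.9
[[536.0, 329.0], [538.0, 129.0], [349.0, 127.0], [348.0, 326.0]]
[0.41680602 0.03224776] [ 0.43217656 -0.09355689] [ 0.39803235 -0.39091718]
[277.24013965 267.31188205]
```

```bash
cat >> h.py <<'E'
def rows(*wps,start=None):
    """wps: (x,y,z,yawdeg[,n]) world; prints tool-frame rows from current measured (or given) pose"""
    if start is None:
        o=get_obs();p=o["tool_pos"];y0=np.degrees(o["ee_rot"][2]);print("t",round(o["time"],2),"now",p.round(4),round(y0,1),round(o["width"],4))
    else: p=np.array(start[:3]);y0=start[3]
    c,s=np.cos(np.radians(y0)),np.sin(np.radians(y0))
    for w in wps:
        d=np.array(w[:3])-p
        print([round(100*(c*d[0]+s*d[1]),1),round(100*(s*d[0]-c*d[1]),1),round(-100*d[2],1),round((y0-w[3]+180)%360-180,1)],"dist",round(np.linalg.norm(d)*1000))
E
python3 -c "
from h import *
rows((.559,-.147,.19,181),(.559,-.147,.12,181),(.559,-.147,.045,181))"
```

```text
t 0.1 now [0.1816 0.5187 0.2184] 160.7 0.0942
[np.float64(-57.6), np.float64(-50.4), np.float64(2.8), np.float64(-20.3)] dist 766
[np.float64(-57.6), np.float64(-50.4), np.float64(9.8), np.float64(-20.3)] dist 772
[np.float64(-57.6), np.float64(-50.4), np.float64(17.3), np.float64(-20.3)] dist 785
```

servo_tool([
  [-57.6,-50.4,2.8,-20.3],
  [-57.6,-50.4,2.8,-20.3],
  [-57.6,-50.4,2.8,-20.3],
  [-57.6,-50.4,2.8,-20.3],
  [-57.6,-50.4,2.8,-20.3],
  [-57.6,-50.4,2.8,-20.3],
  [-57.6,-50.4,2.8,-20.3],
  [-57.6,-50.4,2.8,-20.3],
], claw=38)

```text
time: 1.1
tool_pos: [0.4258, 0.0873, 0.2011]
ee_rot: [3.141, 0.0, -3.124]
wrist_force: [0.9, 0.6, 0.9]
width: 0.0801
finger_force: 0.0
```

```bash
python3 -c "
from h import *
rows((.559,-.147,.14,181),(.559,-.147,.045,181))"
```

```text
t 1.1 now [0.4258 0.0873 0.2011] -179.0 0.0801
[np.float64(-12.9), np.float64(-23.7), np.float64(6.1), np.float64(-0.0)] dist 276
[np.float64(-12.9), np.float64(-23.7), np.float64(15.6), np.float64(-0.0)] dist 311
```

servo_tool([
  [-12.9,-23.7,6.1,0],
  [-12.9,-23.7,6.1,0],
  [-12.9,-23.7,6.1,0],
  [-12.9,-23.7,6.1,0],
  [-12.9,-23.7,6.1,0],
  [-12.9,-23.7,6.1,0],
  [-12.9,-23.7,6.1,0],
])

```text
time: 1.98
tool_pos: [0.5581, -0.1447, 0.1403]
ee_rot: [3.141, -0.001, -3.124]
wrist_force: [-0.2, 0.3, 0.2]
width: 0.0797
finger_force: 0.0
```

```bash
python3 -c "
from h import *
rows((.559,-.147,.14,181),(.559,-.147,.045,181))
crop('top','pics/p1.png',262,143,436,243,4.5)"
```

```text
t 1.98 now [ 0.5581 -0.1447  0.1403] -179.0 0.0797
[np.float64(-0.1), np.float64(-0.2), np.float64(0.0), np.float64(0.0)] dist 2
[np.float64(-0.1), np.float64(-0.2), np.float64(9.5), np.float64(0.0)] dist 95
```

View pics/p1.png

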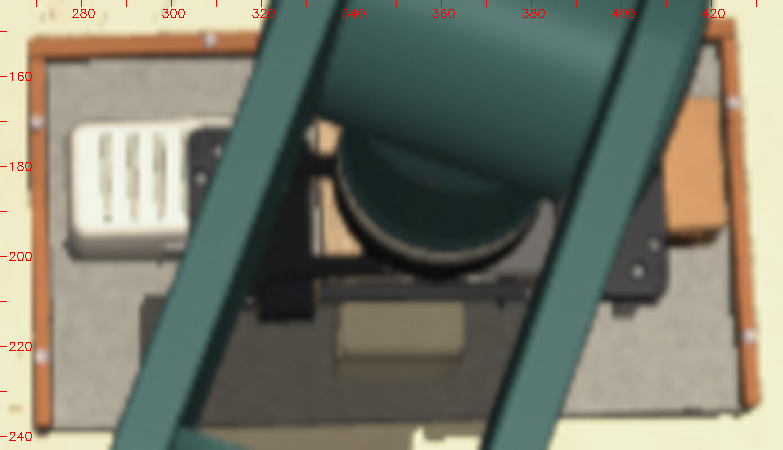

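The arm hides the box's sides, but the box (350,212) is centred under the gripper body. I'll descend and grip.

servo_tool([
  [-0.1,0.2,5,0],
  [-0.1,0.2,9.5,0],
  [-0.1,0.2,9.5,0],
  [-0.1,0.2,9.5,0],
])

```text
time: 2.52
tool_pos: [0.5606, -0.1432, 0.0478]
ee_rot: [-3.141, 0.003, -3.123]
wrist_force: [0.5, -0.1, 0.0]
width: 0.0798
finger_force: 0.0
```

servo_tool([
  [0,0,0,0],
  [0,0,0,0],
  [0,0,0,0],
  [0,0,0,0],
], claw=140)

```text
time: 3.02
tool_pos: [0.5603, -0.1441, 0.0469]
ee_rot: [-3.14, 0.002, -3.124]
wrist_force: [0.3, -0.8, 4.8]
width: 0.055
finger_force: 30.0
```

```bash
python3 -c "
from h import *
rows((.56,-.145,.125,181),(.445,.30,.125,181),(.445,.30,.06,181))"
```

```text
t 3.02 now [ 0.5603 -0.1441  0.0469] -179.0 0.055
[np.float64(0.0), np.float64(-0.1), np.float64(-7.8), np.float64(-0.0)] dist 78
[np.float64(10.8), np.float64(44.6), np.float64(-7.8), np.float64(-0.0)] dist 465
[np.float64(10.8), np.float64(44.6), np.float64(-1.3), np.float64(-0.0)] dist 459
```

servo_tool([
  [0,0,-5,0],
  [0,0,-7.8,0],
  [10.8,44.6,-7.8,0],
  [10.8,44.6,-7.8,0],
  [10.8,44.6,-7.8,0],
  [10.8,44.6,-7.8,0],
  [10.8,44.6,-7.8,0],
  [10.8,44.6,-7.8,0],
])

```text
time: 4.03
tool_pos: [0.4636, 0.2212, 0.123]
ee_rot: [3.141, -0.001, -3.124]
wrist_force: [1.6, -1.0, -0.5]
width: 0.0547
finger_force: 30.0
```

servo_tool([
  [2,8,3,0],
  [2,8,6,0],
  [2,8,6.5,0],
  [2,8,6.5,0],
  [2,8,6.5,0],
])

```text
time: 4.65
tool_pos: [0.4449, 0.2985, 0.0601]
ee_rot: [3.141, 0.003, -3.126]
wrist_force: [-0.0, -0.1, 0.2]
width: 0.055
finger_force: 30.0
```

```bash
python3 -c "
from h import *
rows((.445,.30,.039,181))"
```

```text
t 4.65 now [0.4449 0.2985 0.0601] -179.1 0.055
[np.float64(-0.0), np.float64(0.2), np.float64(2.1), np.float64(-0.1)] dist 21
```

servo_tool([
  [0,0,1.5,0],
  [0,0,2.1,0],
  [0,0,2.1,0],
  [0,0,2.1,0],
])

```text
time: 5.15
tool_pos: [0.4435, 0.2984, 0.0377]
ee_rot: [-3.141, -0.0, -3.124]
wrist_force: [-1.3, -2.5, 3.9]
width: 0.055
finger_force: 30.0
```

servo_tool([
  [0,0,0,0],
  [0,0,0,0],
  [0,0,0,0],
], claw=38)

```text
time: 5.52
tool_pos: [0.4433, 0.2991, 0.0371]
ee_rot: [3.141, -0.0, -3.124]
wrist_force: [0.3, 0.5, 0.3]
width: 0.0791
finger_force: 0.0
```

servo_tool([
  [0,0,-5,0],
  [0,0,-9,0],
  [0,0,-9,0],
  [0,0,-9,0],
])

```text
time: 6.02
tool_pos: [0.4429, 0.2988, 0.1264]
ee_rot: [-3.141, -0.001, -3.124]
wrist_force: [-0.1, 0.1, -0.2]
width: 0.0802
finger_force: 0.0
```

```bash
python3 -c "
from h import *
rows((.628,-.052,.13,92),(.628,-.052,.034,92))"
```

```text
t 6.03 now [0.4429 0.2988 0.1264] -179.0 0.0802
[np.float64(-17.9), np.float64(-35.4), np.float64(-0.4), np.float64(89.0)] dist 397
[np.float64(-17.9), np.float64(-35.4), np.float64(9.2), np.float64(89.0)] dist 407
```

servo_tool([
  [-17.9,-35.4,-1,89],
  [-17.9,-35.4,-1,89],
  [-17.9,-35.4,-1,89],
  [-17.9,-35.4,-1,89],
  [-17.9,-35.4,-1,89],
  [-17.9,-35.4,-1,89],
  [-17.9,-35.4,-1,89],
  [-17.9,-35.4,-1,89],
])

```text
time: 7.02
tool_pos: [0.6279, -0.054, 0.1338]
ee_rot: [-3.136, -0.001, 1.65]
wrist_force: [-0.3, -0.6, 0.4]
width: 0.0798
finger_force: 0.0
```

servo_tool([
  [0,0,0,3],
  [0,0,0,3],
  [0,0,0,3],
])

```text
time: 7.4
tool_pos: [0.6279, -0.0516, 0.1359]
ee_rot: [-3.139, -0.001, 1.608]
wrist_force: [0.3, 0.7, 0.3]
width: 0.0797
finger_force: 0.0
```

```bash
python3 -c "
from h import *
rows((.628,-.052,.13,92),(.628,-.052,.034,92))
print(px(262+165/4.5,143+255/4.5,.012),px(262+180/4.5,143+117/4.5,.05))
cv2.imwrite('pics/p2.png',snapshot('side')[100:400,150:550])"
```

```text
t 7.4 now [ 0.6279 -0.0516  0.1359] 92.1 0.0797
[np.float64(-0.0), np.float64(0.0), np.float64(0.6), np.float64(0.1)] dist 6
[np.float64(-0.0), np.float64(0.0), np.float64(10.2), np.float64(0.1)] dist 102
[ 0.59964384 -0.04396563] [ 0.65462234 -0.0512647 ]
```

View pics/p2.png

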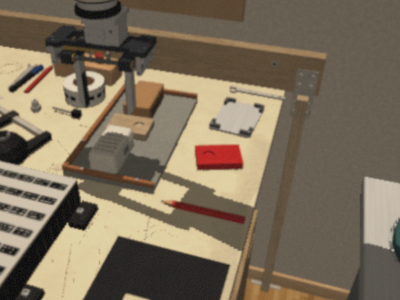

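The gripper straddles the case (crop 110,145) with its fingers front and back, and the test piece (crop 130,125) has not moved.

servo_tool([
  [0,0,5,0],
  [0,0,10.2,0],
  [0,0,10.2,0],
  [0,0,10.2,0],
])

```text
time: 7.95
tool_pos: [0.6294, -0.0518, 0.0372]
ee_rot: [3.14, 0.0, 1.607]
wrist_force: [0.2, 0.3, 0.5]
width: 0.0798
finger_force: 0.0
```

servo_tool([
  [0,0,0,0],
  [0,0,0,0],
  [0,0,0,0],
  [0,0,0,0],
], claw=140)

```text
time: 8.45
tool_pos: [0.6294, -0.0519, 0.037]
ee_rot: [3.139, 0.0, 1.607]
wrist_force: [0.2, -0.7, 6.5]
width: 0.0586
finger_force: 30.0
```

```bash
python3 -c "
from h import *
rows((.628,-.052,.11,92),(.395,.185,.11,92),(.395,.185,.045,92))"
```

```text
t 8.45 now [ 0.6294 -0.0519  0.037 ] 92.1 0.0586
[np.float64(-0.0), np.float64(-0.1), np.float64(-7.3), np.float64(0.1)] dist 73
[np.float64(24.5), np.float64(-22.6), np.float64(-7.3), np.float64(0.1)] dist 341
[np.float64(24.5), np.float64(-22.6), np.float64(-0.8), np.float64(0.1)] dist 333
```

servo_tool([
  [0,0,-5,0],
  [0,0,-7.3,0],
  [24.5,-22.6,-7.3,0],
  [24.5,-22.6,-7.3,0],
  [24.5,-22.6,-7.3,0],
  [24.5,-22.6,-7.3,0],
  [24.5,-22.6,-7.3,0],
  [24.5,-22.6,-7.3,0],
])

```text
time: 9.45
tool_pos: [0.391, 0.1866, 0.1078]
ee_rot: [-3.14, -0.0, 1.61]
wrist_force: [-0.3, -0.9, -1.4]
width: 0.0584
finger_force: 30.0
```

servo_tool([
  [0,0,4,0],
  [0,0,6.5,0],
  [0,0,6.5,0],
])

```text
time: 9.82
tool_pos: [0.3914, 0.1843, 0.0409]
ee_rot: [-3.136, 0.002, 1.607]
wrist_force: [-0.2, 0.3, -1.0]
width: 0.059
finger_force: 30.0
```

```bash
python3 -c "
from h import *
rows((.395,.185,.029,92))"
```

```text
t 9.82 now [0.3914 0.1843 0.0409] 92.1 0.059
[np.float64(0.1), np.float64(0.4), np.float64(1.2), np.float64(0.1)] dist 12
```

servo_tool([
  [0,0.3,1,0],
  [0,0.3,1.2,0],
  [0,0.3,1.2,0],
  [0,0.3,1.2,0],
])

```text
time: 10.32
tool_pos: [0.3973, 0.1851, 0.032]
ee_rot: [3.141, -0.0, 1.607]
wrist_force: [0.5, -1.3, -0.9]
width: 0.0592
finger_force: 30.0
```

servo_tool([
  [0,0,0,0],
  [0,0,0,0],
  [0,0,0,0],
], claw=38)

```text
time: 10.7
tool_pos: [0.3971, 0.1851, 0.0317]
ee_rot: [3.141, -0.0, 1.607]
wrist_force: [0.3, 1.2, 0.2]
width: 0.08
finger_force: 0.0
```

servo_tool([
  [0,0,-5,0],
  [0,0,-10,0],
  [0,0,-10,0],
])

```text
time: 11.08
tool_pos: [0.4, 0.186, 0.1365]
ee_rot: [3.132, -0.003, 1.607]
wrist_force: [0.4, -0.0, -0.7]
width: 0.0795
finger_force: 0.0
```

```bash
python3 -c "
from h import *
rows((.632,-.240,.13,92))"
```

```text
t 11.07 now [0.4    0.186  0.1365] 92.1 0.0795
[np.float64(-43.4), np.float64(21.7), np.float64(0.6), np.float64(0.1)] dist 485
```

servo_tool([
  [-43.4,21.7,0.6,0],
  [-43.4,21.7,0.6,0],
  [-43.4,21.7,0.6,0],
  [-43.4,21.7,0.6,0],
  [-43.4,21.7,0.6,0],
  [-43.4,21.7,0.6,0],
  [-43.4,21.7,0.6,0],
  [-43.4,21.7,0.6,0],
])

```text
time: 12.08
tool_pos: [0.6294, -0.2431, 0.1231]
ee_rot: [-3.139, -0.001, 1.605]
wrist_force: [0.5, 0.2, 1.0]
width: 0.0798
finger_force: 0.0
```

servo_tool([
  [0,0,0,0],
  [0,0,0,0],
  [0,0,0,0],
])

```text
time: 12.45
tool_pos: [0.6289, -0.2393, 0.1254]
ee_rot: [-3.141, -0.001, 1.608]
wrist_force: [-0.1, -0.5, 0.8]
width: 0.0798
finger_force: 0.0
```

```bash
python3 -c "
from h import *
rows((.632,-.240,.036,92))
cv2.imwrite('pics/p3.png',snapshot('side')[100:480,100:500])"
```

```text
t 12.45 now [ 0.6289 -0.2393  0.1254] 92.2 0.0798
[np.float64(-0.1), np.float64(0.3), np.float64(8.9), np.float64(0.2)] dist 89
```

View pics/p3.png

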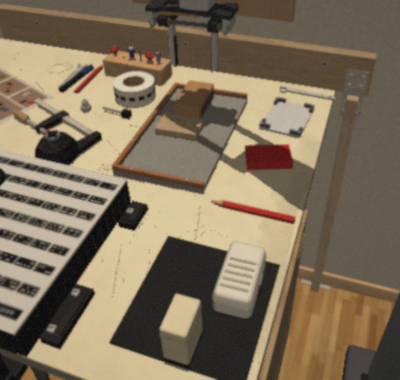

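The box (crop 180,328) and the case (crop 240,278) stand upright on the mat, and the test piece is still in place on the board. Next comes the block.

servo_tool([
  [0,0.2,5,0],
  [0,0.2,9,0],
  [0,0.2,9,0],
  [0,0.2,9,0],
])

```text
time: 13.0
tool_pos: [0.6324, -0.2406, 0.0377]
ee_rot: [3.139, 0.001, 1.608]
wrist_force: [0.1, -0.8, 0.8]
width: 0.0797
finger_force: 0.0
```

servo_tool([
  [0,0,0,0],
  [0,0,0,0],
  [0,0,0,0],
  [0,0,0,0],
], claw=140)

```text
time: 13.5
tool_pos: [0.6328, -0.2413, 0.0377]
ee_rot: [3.138, 0.002, 1.607]
wrist_force: [0.8, -0.0, 5.7]
width: 0.0618
finger_force: 30.0
```

```bash
python3 -c "
from h import *
rows((.632,-.240,.12,92),(.49,.185,.12,92))"
```

```text
t 13.5 now [ 0.6328 -0.2413  0.0377] 92.1 0.0618
[np.float64(0.1), np.float64(-0.1), np.float64(-8.2), np.float64(0.1)] dist 82
[np.float64(43.1), np.float64(-12.7), np.float64(-8.2), np.float64(0.1)] dist 457
```

servo_tool([
  [0,0,-5,0],
  [0,0,-8.2,0],
  [43.1,-12.4,-8.2,0],
  [43.1,-12.4,-8.2,0],
  [43.1,-12.4,-8.2,0],
  [43.1,-12.4,-8.2,0],
  [43.1,-12.4,-8.2,0],
  [43.1,-12.4,-8.2,0],
])

```text
time: 14.5
tool_pos: [0.5134, 0.1172, 0.1169]
ee_rot: [-3.14, 0.0, 1.606]
wrist_force: [1.5, 0.8, -1.3]
width: 0.0615
finger_force: 30.0
```

servo_tool([
  [8,-2.4,0,0],
  [8,-2.4,0,0],
  [8,-2.4,0,0],
  [8,-2.4,0,0],
])

```text
time: 15.0
tool_pos: [0.4881, 0.1937, 0.1171]
ee_rot: [-3.141, 0.001, 1.606]
wrist_force: [0.2, -1.0, -0.6]
width: 0.0617
finger_force: 30.0
```

```bash
python3 -c "
from h import *
rows((.493,.185,.0295,92))"
```

```text
t 15.0 now [0.4881 0.1937 0.1171] 92.0 0.0617
[np.float64(-0.9), np.float64(0.5), np.float64(8.8), np.float64(0.0)] dist 88
```

servo_tool([
  [-0.9,0.5,5,0],
  [-0.9,0.5,8,0],
  [-0.9,0.5,8.8,0],
  [-0.9,0.5,8.8,0],
  [-0.9,0.5,8.8,0],
])

```text
time: 15.62
tool_pos: [0.4943, 0.1853, 0.0303]
ee_rot: [3.14, -0.0, 1.605]
wrist_force: [-0.4, 0.3, -1.0]
width: 0.0619
finger_force: 30.0
```

```bash
python3 -c "
from h import *
rows((.493,.185,.0295,92))"
```

```text
t 15.62 now [0.4943 0.1853 0.0303] 92.0 0.0619
[np.float64(-0.0), np.float64(-0.1), np.float64(0.1), np.float64(-0.0)] dist 2
```

servo_tool([
  [0,0,0.1,0],
  [0,0,0.1,0],
  [0,0,0.1,0],
], claw=38)

```text
time: 16.0
tool_pos: [0.4934, 0.186, 0.0287]
ee_rot: [3.141, -0.0, 1.607]
wrist_force: [-0.7, 0.1, -0.3]
width: 0.0801
finger_force: 0.0
```

servo_tool([
  [0,0,-5,0],
  [0,0,-10,0],
  [0,0,-11,0],
  [0,0,-11,0],
])

```text
time: 16.5
tool_pos: [0.4935, 0.186, 0.1387]
ee_rot: [3.14, -0.0, 1.607]
wrist_force: [0.1, 0.9, -0.0]
width: 0.0799
finger_force: 0.0
```

```bash
python3 -c "
from h import *
im=snapshot('top'); cv2.imwrite('pics/t1.png',im)
crop('top','pics/t1c.png',262,143,436,243,4.5,im)
rows((.629,-.1447,.11,183))"
```

```text
t 16.55 now [0.4926 0.1858 0.1372] 92.1 0.0803
[np.float64(-33.5), np.float64(12.4), np.float64(2.7), np.float64(-90.9)] dist 359
```

View pics/t1c.png

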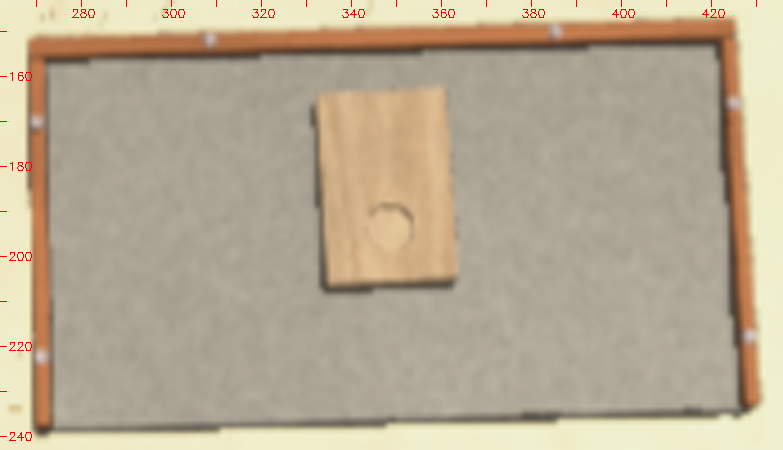

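The board now holds only the test piece, unmoved: its top corners are at crop (316,94), (445,88), (456,276) and (325,284).

```bash
python3 -c "
from h import *
P=np.array([px(262+(a+.5)/4.5-.5,143+(b+.5)/4.5-.5,.028) for a,b in [(316,94),(445,88),(456,276),(325,284)]])
print(P.mean(0),np.degrees(np.arctan2(*(P[0]+P[1]-P[2]-P[3])[::-1])),np.degrees(np.arctan2(*(-(P[0]-P[1]+P[3]-P[2])*[1,-1])))) 
x,y=P.mean(0);rows((x,y,.11,182.5))"
```

```text
[ 0.62952481 -0.14420521] 2.269372627844469 3.1346927447639987
t 16.55 now [0.4926 0.1858 0.1372] 92.1 0.0803
[np.float64(-33.5), np.float64(12.5), np.float64(2.7), np.float64(-90.4)] dist 358
```

servo_tool([
  [-33.5,12.5,0,-90.4],
  [-33.5,12.5,0,-90.4],
  [-33.5,12.5,0,-90.4],
  [-33.5,12.5,0,-90.4],
  [-33.5,12.5,2.7,-90.4],
  [-33.5,12.5,2.7,-90.4],
  [-33.5,12.5,2.7,-90.4],
  [-33.5,12.5,2.7,-90.4],
])

```text
time: 17.55
tool_pos: [0.6285, -0.1452, 0.1068]
ee_rot: [3.14, -0.007, 3.06]
wrist_force: [0.4, 0.8, -0.2]
width: 0.0797
finger_force: 0.0
```

servo_tool([
  [0,0,0,-4.8],
  [0,0,0,-4.8],
  [0,0,0,-4.8],
])

```text
time: 17.92
tool_pos: [0.6295, -0.1441, 0.1097]
ee_rot: [3.141, -0.003, 3.139]
wrist_force: [-0.4, 0.3, -0.6]
width: 0.0795
finger_force: 0.0
```

```bash
python3 -c "
from h import *
rows((.6295,-.1442,.029,182.5))"
```

```text
t 17.93 now [ 0.6295 -0.1441  0.1097] 179.9 0.0795
[np.float64(-0.0), np.float64(-0.0), np.float64(8.1), np.float64(-2.6)] dist 81
```

servo_tool([
  [0,0,4,-2.6],
  [0,0,7,-2.6],
  [0,0,8,-2.6],
  [0,0,8,-2.6],
])

```text
time: 18.42
tool_pos: [0.6299, -0.1442, 0.0308]
ee_rot: [3.141, -0.001, -3.098]
wrist_force: [-0.5, -0.0, 0.6]
width: 0.0805
finger_force: 0.0
```

servo_tool([
  [0,0,0,0],
  [0,0,0,0],
  [0,0,0,0],
  [0,0,0,0],
], claw=130)

```text
time: 18.92
tool_pos: [0.6312, -0.1447, 0.0331]
ee_rot: [-3.141, 0.003, -3.098]
wrist_force: [0.1, -0.2, 4.5]
width: 0.0597
finger_force: 30.0
```

```bash
python3 -c "
from h import *
rows((.6295,-.1442,.10,182.5),(.423,-.271,.10,85))"
```

```text
t 18.93 now [ 0.6312 -0.1447  0.0331] -177.5 0.0597
[np.float64(0.2), np.float64(0.1), np.float64(-6.7), np.float64(0.0)] dist 67
[np.float64(21.4), np.float64(-11.7), np.float64(-6.7), np.float64(97.5)] dist 253
```

servo_tool([
  [0,0,-4,0],
  [0,0,-6.7,0],
  [21.4,-11.5,-6.7,97.5],
  [21.4,-11.5,-6.7,97.5],
  [21.4,-11.5,-6.7,97.5],
  [21.4,-11.5,-6.7,97.5],
  [21.4,-11.5,-6.7,97.5],
  [21.4,-11.5,-6.7,97.5],
])

```text
time: 19.92
tool_pos: [0.4204, -0.269, 0.0981]
ee_rot: [-3.142, -0.001, 2.052]
wrist_force: [-0.6, 0.0, -0.9]
width: 0.0599
finger_force: 30.0
```

servo_tool([
  [0,0,0,33],
  [0,0,0,33],
  [0,0,0,33],
  [0,0,0,33],
  [0,0,0,33],
  [0,0,0,33],
])

```text
time: 20.68
tool_pos: [0.4214, -0.2686, 0.0983]
ee_rot: [-3.141, -0.0, 1.486]
wrist_force: [-0.4, 0.5, -0.4]
width: 0.0596
finger_force: 30.0
```

```bash
python3 -c "
from h import *
rows((.423,-.273,.05,85),(.423,-.273,.028,85))"
```

```text
t 20.68 now [ 0.4214 -0.2686  0.0983] 85.1 0.0596
[np.float64(-0.4), np.float64(0.2), np.float64(4.8), np.float64(0.1)] dist 49
[np.float64(-0.4), np.float64(0.2), np.float64(7.0), np.float64(0.1)] dist 70
```

servo_tool([
  [-0.4,0.2,3,0],
  [-0.4,0.2,4.8,0],
  [-0.4,0.2,4.8,0],
  [-0.4,0.2,4.8,0],
])

```text
time: 21.18
tool_pos: [0.4235, -0.2731, 0.051]
ee_rot: [3.141, 0.0, 1.485]
wrist_force: [-0.2, 0.1, -0.2]
width: 0.0595
finger_force: 30.0
```

```bash
python3 -c "
from h import *
rows((.423,-.273,.028,85))
im=snapshot('side');cv2.imwrite('pics/s2.png',cv2.resize(im[160:280,330:470],None,fx=4,fy=4,interpolation=cv2.INTER_CUBIC))"
```

```text
t 21.18 now [ 0.4235 -0.2731  0.051 ] 85.1 0.0595
[np.float64(0.0), np.float64(-0.1), np.float64(2.3), np.float64(0.1)] dist 23
```

View pics/s2.png

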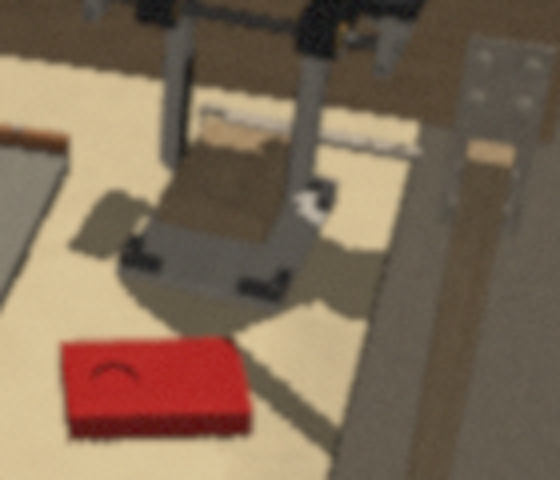

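The piece (crop 230,195) is level in the fingers and square over the nest (brackets at crop (140,255) and (262,290)). I'll lower it and release.

servo_tool([
  [0,-0.1,1.2,0],
  [0,-0.1,2,0],
  [0,-0.1,2.3,0],
  [0,-0.1,2.4,0],
  [0,-0.1,2.4,0],
])

```text
time: 21.85
tool_pos: [0.4215, -0.2722, 0.027]
ee_rot: [-3.14, -0.001, 1.485]
wrist_force: [-2.7, 2.1, 4.2]
width: 0.0599
finger_force: 30.0
```

servo_tool([
  [0,0,0,0],
  [0,0,0,0],
  [0,0,0,0],
], claw=45)

```text
time: 22.22
tool_pos: [0.4222, -0.2728, 0.0263]
ee_rot: [3.141, -0.0, 1.485]
wrist_force: [1.2, -0.3, -0.6]
width: 0.0773
finger_force: 0.0
```

servo_tool([
  [0,0,-5,0],
  [0,0,-10,0],
  [0,0,-10,0],
  [0,0,-10,0],
])

```text
time: 22.72
tool_pos: [0.4219, -0.2725, 0.1258]
ee_rot: [-3.141, -0.0, 1.485]
wrist_force: [-1.0, 0.5, -0.6]
width: 0.0775
finger_force: 0.0
```

```bash
python3 -c "
from h import *
rows((.4934,.186,.12,92))"
```

```text
t 22.73 now [ 0.4219 -0.2725  0.1258] 85.1 0.0775
[np.float64(46.3), np.float64(3.2), np.float64(0.6), np.float64(-6.9)] dist 464
```

servo_tool([
  [46.3,3.2,0.6,-6.9],
  [46.3,3.2,0.6,-6.9],
  [46.3,3.2,0.6,-6.9],
  [46.3,3.2,0.6,-6.9],
  [46.3,3.2,0.6,-6.9],
  [46.3,3.2,0.6,-6.9],
  [46.3,3.2,0.6,-6.9],
  [46.3,3.2,0.6,-6.9],
], claw=38)

```text
time: 23.72
tool_pos: [0.4923, 0.1886, 0.1176]
ee_rot: [-3.137, 0.0, 1.609]
wrist_force: [0.2, -0.9, 0.4]
width: 0.0799
finger_force: 0.0
```

servo_tool([
  [0,0,0,0],
  [0,0,0,0],
  [0,0,0,0],
])

```text
time: 24.1
tool_pos: [0.4936, 0.1844, 0.1199]
ee_rot: [-3.141, 0.0, 1.603]
wrist_force: [-0.5, 0.3, 0.8]
width: 0.0802
finger_force: 0.0
```

```bash
python3 -c "
from h import *
im=snapshot('top'); cv2.imwrite('pics/t2.png',im)
a=cv2.resize(im[250:330,370:480],None,fx=5,fy=5,interpolation=cv2.INTER_CUBIC)
cv2.imwrite('pics/t2c.png',a)
rows((.4934,.186,.0287,92.1))"
```

```text
t 24.15 now [0.4938 0.1845 0.1202] 91.8 0.0801
[np.float64(0.2), np.float64(-0.0), np.float64(9.2), np.float64(-0.3)] dist 92
```

View pics/t2c.png

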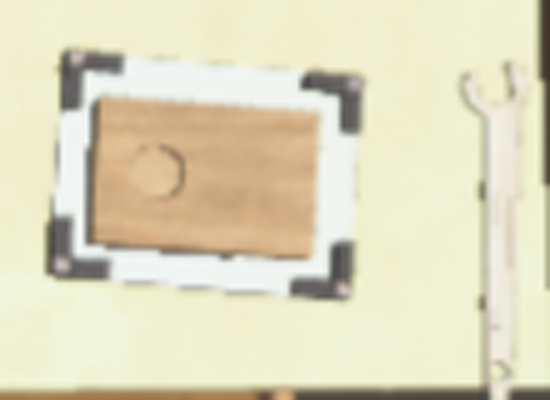

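The piece lies flat and centred in the nest: centre at crop (205,176) against the nest's (206,174). Next I'll return the block.

servo_tool([
  [0.1,0,5,0],
  [0.1,0,9,0],
  [0.1,0,9.2,0],
  [0.1,0,9.2,0],
])

```text
time: 24.65
tool_pos: [0.4949, 0.1865, 0.0299]
ee_rot: [3.14, -0.001, 1.604]
wrist_force: [0.6, 0.1, 0.5]
width: 0.0799
finger_force: 0.0
```

servo_tool([
  [0,0,0,0],
  [0,0,0,0],
  [0,0,0,0],
  [0,0,0,0],
], claw=140)

```text
time: 25.15
tool_pos: [0.4949, 0.1871, 0.0302]
ee_rot: [3.139, -0.001, 1.605]
wrist_force: [-0.2, 0.8, 5.8]
width: 0.0616
finger_force: 30.0
```

```bash
python3 -c "
from h import *
rows((.493,.186,.11,92),(.632,-.240,.11,92.1))"
```

```text
t 25.15 now [0.4949 0.1871 0.0302] 92.0 0.0616
[np.float64(-0.1), np.float64(-0.2), np.float64(-8.0), np.float64(-0.0)] dist 80
[np.float64(-43.2), np.float64(12.2), np.float64(-8.0), np.float64(-0.1)] dist 456
```

servo_tool([
  [0,0,-5,0],
  [0,0,-8,0],
  [-43.2,12.2,-8,0],
  [-43.2,12.2,-8,0],
  [-43.2,12.2,-8,0],
  [-43.2,12.2,-8,0],
  [-43.2,12.2,-8,0],
  [-43.2,12.2,-8,0],
])

```text
time: 26.15
tool_pos: [0.6083, -0.1722, 0.108]
ee_rot: [-3.141, -0.001, 1.605]
wrist_force: [0.9, 0.4, -1.0]
width: 0.0618
finger_force: 30.0
```

servo_tool([
  [-8,2.2,0,0],
  [-8,2.2,0,0],
  [-8,2.2,0,0],
  [-8,2.2,0,0],
])

```text
time: 26.65
tool_pos: [0.6325, -0.2483, 0.1079]
ee_rot: [-3.141, -0.001, 1.606]
wrist_force: [0.2, 0.0, -0.9]
width: 0.0614
finger_force: 30.0
```

```bash
python3 -c "
from h import *
rows((.6325,-.240,.06,92.1),(.6325,-.240,.0395,92.1))"
```

```text
t 26.65 now [ 0.6325 -0.2483  0.1079] 92.0 0.0614
[np.float64(0.8), np.float64(0.0), np.float64(4.8), np.float64(-0.1)] dist 49
[np.float64(0.8), np.float64(0.0), np.float64(6.8), np.float64(-0.1)] dist 69
```

servo_tool([
  [0.8,0,3,0],
  [0.8,0,4.8,0],
  [0.8,0,4.8,0],
  [0.8,0,4.8,0],
])

```text
time: 27.15
tool_pos: [0.633, -0.2415, 0.0613]
ee_rot: [3.14, 0.001, 1.605]
wrist_force: [0.2, 0.5, -0.3]
width: 0.0619
finger_force: 30.0
```

```bash
python3 -c "
from h import *
rows((.6325,-.240,.0395,92.1))"
```

```text
t 27.15 now [ 0.633  -0.2415  0.0613] 92.0 0.0619
[np.float64(0.2), np.float64(-0.0), np.float64(2.2), np.float64(-0.1)] dist 22
```

servo_tool([
  [0.1,0,1.2,0],
  [0.1,0,2,0],
  [0.1,0,2.2,0],
  [0.1,0,2.2,0],
])

```text
time: 27.65
tool_pos: [0.6324, -0.2407, 0.0391]
ee_rot: [3.142, -0.0, 1.605]
wrist_force: [-2.0, 1.3, 3.2]
width: 0.0617
finger_force: 30.0
```

servo_tool([
  [0,0,0,0],
  [0,0,0,0],
  [0,0,0,0],
], claw=38)

```text
time: 28.02
tool_pos: [0.6324, -0.2406, 0.0381]
ee_rot: [-3.141, -0.0, 1.605]
wrist_force: [-0.3, 0.2, 0.6]
width: 0.0795
finger_force: 0.0
```

servo_tool([
  [0,0,-5,0],
  [0,0,-9,0],
  [0,0,-9,0],
  [0,0,-9,0],
])

```text
time: 28.52
tool_pos: [0.6321, -0.2405, 0.1274]
ee_rot: [-3.141, -0.001, 1.605]
wrist_force: [-0.8, -0.4, -1.1]
width: 0.0796
finger_force: 0.0
```

```bash
python3 -c "
from h import *
rows((.397,.185,.12,92.1))"
```

```text
t 28.52 now [ 0.6321 -0.2405  0.1274] 92.0 0.0796
[np.float64(43.3), np.float64(-22.0), np.float64(0.7), np.float64(-0.1)] dist 486
```

servo_tool([
  [43.3,-22,0.7,0],
  [43.3,-22,0.7,0],
  [43.3,-22,0.7,0],
  [43.3,-22,0.7,0],
  [43.3,-22,0.7,0],
  [43.3,-22,0.7,0],
  [43.3,-22,0.7,0],
  [43.3,-22,0.7,0],
])

```text
time: 29.52
tool_pos: [0.395, 0.1859, 0.1191]
ee_rot: [-3.138, 0.001, 1.606]
wrist_force: [-0.2, -0.4, 0.3]
width: 0.0799
finger_force: 0.0
```

servo_tool([
  [0,0,0,0],
  [0,0,0,0],
  [0,0,0,0],
])

```text
time: 29.9
tool_pos: [0.3982, 0.1834, 0.1208]
ee_rot: [-3.14, 0.001, 1.603]
wrist_force: [-0.2, -0.1, -0.8]
width: 0.0803
finger_force: 0.0
```

```bash
python3 -c "
from h import *
rows((.397,.185,.029,92.1))"
```

```text
t 29.9 now [0.3982 0.1834 0.1208] 91.8 0.0803
[np.float64(0.2), np.float64(-0.1), np.float64(9.2), np.float64(-0.3)] dist 92
```

servo_tool([
  [0.1,-0.1,5,0],
  [0.1,-0.1,9,0],
  [0.1,-0.1,9.2,0],
  [0.1,-0.1,9.2,0],
])

```text
time: 30.4
tool_pos: [0.398, 0.1852, 0.0306]
ee_rot: [3.14, -0.0, 1.603]
wrist_force: [0.5, 0.2, 0.7]
width: 0.0802
finger_force: 0.0
```

servo_tool([
  [0,0,0,0],
  [0,0,0,0],
  [0,0,0,0],
  [0,0,0,0],
], claw=140)

```text
time: 30.9
tool_pos: [0.3977, 0.1859, 0.0307]
ee_rot: [3.139, -0.001, 1.605]
wrist_force: [-0.4, 0.1, 5.8]
width: 0.0586
finger_force: 30.0
```

```bash
python3 -c "
from h import *
rows((.397,.185,.11,92),(.6294,-.052,.11,92.1))"
```

```text
t 30.9 now [0.3977 0.1859 0.0307] 92.0 0.0586
[np.float64(-0.1), np.float64(-0.1), np.float64(-7.9), np.float64(-0.0)] dist 79
[np.float64(-24.6), np.float64(22.3), np.float64(-7.9), np.float64(-0.1)] dist 341
```

servo_tool([
  [0,0,-5,0],
  [0,0,-7.9,0],
  [-24.6,22.3,-7.9,0],
  [-24.6,22.3,-7.9,0],
  [-24.6,22.3,-7.9,0],
  [-24.6,22.3,-7.9,0],
  [-24.6,22.3,-7.9,0],
  [-24.6,22.3,-7.9,0],
])

```text
time: 31.9
tool_pos: [0.6293, -0.0557, 0.1067]
ee_rot: [-3.14, 0.0, 1.602]
wrist_force: [0.2, 1.3, -0.6]
width: 0.0585
finger_force: 30.0
```

servo_tool([
  [0,0,2,0],
  [0,0,4,0],
  [0,0,5,0],
  [0,0,5,0],
])

```text
time: 32.4
tool_pos: [0.6264, -0.0515, 0.0566]
ee_rot: [-3.138, -0.001, 1.606]
wrist_force: [0.6, -0.3, 0.1]
width: 0.0584
finger_force: 30.0
```

```bash
python3 -c "
from h import *
rows((.629,-.0512,.0395,92.1))"
```

```text
t 32.4 now [ 0.6264 -0.0515  0.0566] 92.0 0.0584
[np.float64(0.0), np.float64(0.3), np.float64(1.7), np.float64(-0.1)] dist 17
```

servo_tool([
  [0,0.2,1,0],
  [0,0.2,1.7,0],
  [0,0.2,1.8,0],
  [0,0.2,1.8,0],
])

```text
time: 32.9
tool_pos: [0.6301, -0.0527, 0.0405]
ee_rot: [3.141, -0.0, 1.605]
wrist_force: [0.2, -0.0, -0.6]
width: 0.0586
finger_force: 30.0
```

servo_tool([
  [0,0,0,0],
  [0,0,0,0],
  [0,0,0,0],
], claw=38)

```text
time: 33.28
tool_pos: [0.6303, -0.0527, 0.0408]
ee_rot: [3.141, 0.0, 1.605]
wrist_force: [0.7, -0.3, 0.6]
width: 0.0799
finger_force: 0.0
```

servo_tool([
  [0,0,-5,0],
  [0,0,-9.5,0],
  [0,0,-9.5,0],
  [0,0,-9.5,0],
])

```text
time: 33.78
tool_pos: [0.6297, -0.0526, 0.1349]
ee_rot: [-3.141, -0.0, 1.605]
wrist_force: [-0.5, -0.0, 0.1]
width: 0.0801
finger_force: 0.0
```

```bash
python3 -c "
from h import *
rows((.4433,.2991,.14,181))"
```

```text
t 33.77 now [ 0.6297 -0.0526  0.1349] 92.0 0.0801
[np.float64(35.8), np.float64(-17.4), np.float64(-0.5), np.float64(-89.0)] dist 398
```

servo_tool([
  [35.8,-17.4,-0.5,-89],
  [35.8,-17.4,-0.5,-89],
  [35.8,-17.4,-0.5,-89],
  [35.8,-17.4,-0.5,-89],
  [35.8,-17.4,-0.5,-89],
  [35.8,-17.4,-0.5,-89],
  [35.8,-17.4,-0.5,-89],
  [35.8,-17.4,-0.5,-89],
])

```text
time: 34.78
tool_pos: [0.4414, 0.3005, 0.1379]
ee_rot: [-3.14, -0.004, 3.115]
wrist_force: [0.4, -0.7, 1.1]
width: 0.0802
finger_force: 0.0
```

servo_tool([
  [0,0,0,-3.4],
  [0,0,0,-3.4],
  [0,0,0,-3.4],
  [0,0,0,-3.4],
])

```text
time: 35.28
tool_pos: [0.4438, 0.299, 0.14]
ee_rot: [-3.141, -0.001, -3.12]
wrist_force: [-0.4, -0.5, 0.2]
width: 0.0799
finger_force: 0.0
```

```bash
python3 -c "
from h import *
rows((.4433,.2991,.0371,181))"
```

```text
t 35.27 now [0.4438 0.299  0.14  ] -178.7 0.0799
[np.float64(0.0), np.float64(0.0), np.float64(10.3), np.float64(0.3)] dist 103
```

servo_tool([
  [0,0,5,0.3],
  [0,0,10,0.3],
  [0,0,10.2,0.3],
  [0,0,10.2,0.3],
])

```text
time: 35.78
tool_pos: [0.4448, 0.2996, 0.0399]
ee_rot: [3.141, 0.002, -3.124]
wrist_force: [0.6, -0.3, 0.9]
width: 0.08
finger_force: 0.0
```

servo_tool([
  [0,0,0,0],
  [0,0,0,0],
  [0,0,0,0],
  [0,0,0,0],
], claw=140)

```text
time: 36.28
tool_pos: [0.4447, 0.2995, 0.0398]
ee_rot: [3.141, 0.002, -3.124]
wrist_force: [-0.7, -0.0, 4.0]
width: 0.0552
finger_force: 30.0
```

```bash
python3 -c "
from h import *
rows((.445,.299,.125,181),(.56,-.1465,.125,181))"
```

```text
t 36.27 now [0.4447 0.2995 0.0398] -179.0 0.0552
[np.float64(-0.0), np.float64(-0.1), np.float64(-8.5), np.float64(0.0)] dist 85
[np.float64(-10.7), np.float64(-44.8), np.float64(-8.5), np.float64(0.0)] dist 469
```

servo_tool([
  [0,0,-5,0],
  [0,0,-8.5,0],
  [-10.9,-44.8,-8.5,0],
  [-10.9,-44.8,-8.5,0],
  [-10.9,-44.8,-8.5,0],
  [-10.9,-44.8,-8.5,0],
  [-10.9,-44.8,-8.5,0],
  [-10.9,-44.8,-8.5,0],
])

```text
time: 37.28
tool_pos: [0.5389, -0.0654, 0.1231]
ee_rot: [3.141, -0.0, -3.124]
wrist_force: [0.9, 0.2, -0.3]
width: 0.0547
finger_force: 30.0
```

servo_tool([
  [-2,-8,0,0],
  [-2,-8,2,0],
  [-2,-8,4,0],
  [-2,-8,5,0],
  [-2,-8,5,0],
])

```text
time: 37.9
tool_pos: [0.5593, -0.1418, 0.0719]
ee_rot: [3.14, -0.003, -3.123]
wrist_force: [0.0, -0.0, 0.2]
width: 0.0549
finger_force: 30.0
```

```bash
python3 -c "
from h import *
rows((.5617,-.1465,.049,181))"
```

```text
t 37.9 now [ 0.5593 -0.1418  0.0719] -178.9 0.0549
[np.float64(-0.2), np.float64(-0.5), np.float64(2.3), np.float64(0.1)] dist 23
```

servo_tool([
  [-0.1,-0.4,1.2,0],
  [-0.1,-0.4,2,0],
  [-0.1,-0.4,2.3,0],
  [-0.1,-0.4,2.3,0],
  [-0.1,-0.4,2.3,0],
])

```text
time: 38.52
tool_pos: [0.5617, -0.1472, 0.0508]
ee_rot: [-3.141, 0.001, -3.124]
wrist_force: [-0.3, -0.2, -0.7]
width: 0.0552
finger_force: 30.0
```

```bash
python3 -c "
from h import *
rows((.5617,-.1465,.049,181))"
```

```text
t 38.52 now [ 0.5617 -0.1472  0.0508] -179.0 0.0552
[np.float64(-0.0), np.float64(0.1), np.float64(0.2), np.float64(0.0)] dist 2
```

Next I'll lower the last 2 mm, release, lift and swing to the left for a final look.

servo_tool([
  [0,0,0.2,0],
  [0,0,0.2,0],
  [0,0,0.2,0],
])

```text
time: 38.9
tool_pos: [0.5617, -0.1473, 0.0488]
ee_rot: [-3.141, 0.001, -3.124]
wrist_force: [0.1, 0.3, 0.4]
width: 0.055
finger_force: 30.0
```

servo_tool([
  [0,0,0,0],
  [0,0,0,0],
  [0,0,0,0],
], claw=38)

```text
time: 39.28
tool_pos: [0.5613, -0.1471, 0.0483]
ee_rot: [3.141, -0.0, -3.124]
wrist_force: [-0.6, -0.5, -0.1]
width: 0.0791
finger_force: 0.0
```

servo_tool([
  [0,0,-5,0],
  [0,0,-10,0],
  [0,0,-12,0],
  [6,20,-12,0],
  [12,45,-12,0],
  [12,45,-12,0],
  [12,45,-12,0],
  [12,45,-12,0],
])

```text
time: 40.28
tool_pos: [0.4741, 0.1549, 0.1686]
ee_rot: [3.141, 0.001, -3.124]
wrist_force: [0.3, -0.3, -0.2]
width: 0.0799
finger_force: 0.0
```

servo_tool([
  [3,12,0,0],
  [3,12,0,0],
  [3,12,0,0],
  [3,12,0,0],
])

```text
time: 40.78
tool_pos: [0.4427, 0.2723, 0.1683]
ee_rot: [-3.141, -0.0, -3.123]
wrist_force: [-0.6, -0.2, -0.5]
width: 0.0801
finger_force: 0.0
```

```bash
python3 -c "
from h import *
im=snapshot('top'); cv2.imwrite('pics/t3.png',im); o=cv2.imread('pics/top0.png')
a=[cv2.resize(i[143:333,262:482],None,fx=1.8,fy=1.8,interpolation=cv2.INTER_CUBIC) for i in (o,im)]
cv2.imwrite('pics/cmp.png',np.hstack(a)); f=4.5
cv2.imwrite('pics/fin.png',0*im)
crop('top','pics/fin.png',262,143,436,243,4.5,im); print(get_obs()['time'],get_obs()['tool_pos'])"
```

```text
40.825 [0.44306998 0.27170383 0.1683717 ]
```

View pics/cmp.png

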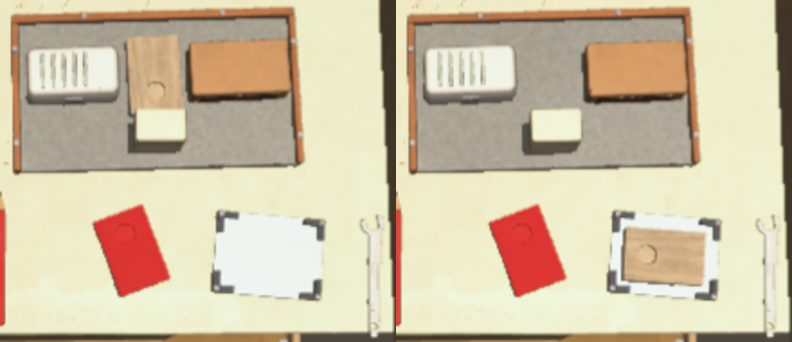

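View pics/fin.png

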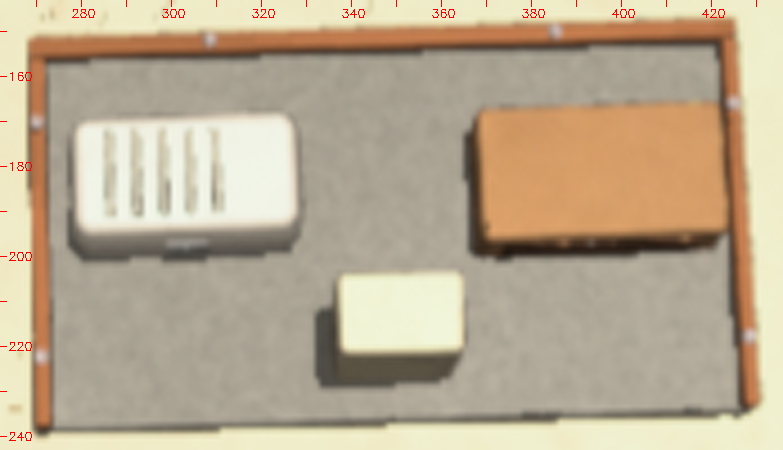

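The before and after pictures agree within about 2 mm. The box top's left edge is at crop x 338–340 in both, the case is shifted about 4 crop px, and the block about 3 crop px. The piece is in the nest, and the pencil and spanner are untouched.

```bash
python3 -c "
from bench import *
print(close_job())"
```

```text
the job is handed in; nothing more can be done
None
```

I handed the job in at about 41 s: the test piece lies flat in the nest, and the box, case and block are back on their spots within about 2 mm by the final top view (the hand-in returned no verdict).

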